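# Turn the bike battery round in its charging sleeve

### The arm

A 7-joint arm with a two-finger parallel gripper is mounted at the origin on the work surface. World frame = base frame: x ahead of the robot, y to its left, z up, the work surface at z = 0. Lengths are in m, angles in rad, forces in N, time in s.
With the tool pointing down it reaches from about 0.4 to 0.85 m from the base axis. Payload 4.5 kg.
Tool frame: the origin (TCP) lies where the fingers leave the gripper's body, on its centre line; the fingertips stand 64 mm ahead of it and the grasp point (between the pads) lies 45 mm ahead of it; z points along the fingers, y is the direction in which the jaws open and shut (so a half turn about z gives the same grasp; the last joint's range is limited). The gripper opens to 88 mm and grips with 3 to 60 N. Pads are 18 mm wide; open, the fingers measure 123 mm over their backs; the gripper's body (75 mm by 187 mm) begins 45 mm behind the grasp point.
Start: joints at [-1.258, 0.689, -0.195, 1.565, 0.157, 0.902, -0.215], TCP at [0.172, 0.601, 0.303] pointing down, gripper open.
Joint ranges: [-3.01, 3.01], [-0.46, 2.08], [-1.47, 1.51], [0.13, 2.56], [-1, 4.14], [0.04, 2.09], [-2.66, 2.66]. Speed limits (rad/s): [2.57, 2.57, 3.14, 3.14, 3.14, 3.14, 3.14].

### API

Orientations are given as a unit quaternion [x, y, z, w].
In Python, from plant import monitor, snapshot, workorder, finder gives the robot as it stands.
- The arm moves only by the tool carry_out, never from a script. Its argument "motion" is one flat list of numbers, 6 for each row, row after row: the shift along the tool's x, y, z in cm, then the turn, a rotation vector about the tool's x, y, z in rad. In form: [x, y, z, rx, ry, rz, x, y, z, rx, ry, rz, ...]. A call has 1 to 8 rows; each row shifts and turns the commanded pose from where the row before left it, along the tool's axes as they then stand; what a row does not reach is not made up. A row lasts 1/8 s, in which the tool goes at most 62.5 mm and 10.7 degrees, less where a joint would pass 70% of its speed; a pose out of reach is approached as far as the arm can. A call with a gripper value outside its range is refused whole. "hand" is the finger opening in cm, from 0 to 8.81, set as the call begins (left out, the last holds). The fingers move at their own pace and stop on an object; "grip_force" is the grip in N (left out, the last holds). Time passes only in rows, so rows that do not move let the fingers close. It gives the time, the measured TCP pose, the force and the opening at its end, in the units of the state.
- monitor.get_state(): the state, without advancing time (a new reading comes with each control period).
- snapshot(name): name is "scene" or "top" or "wrist"; returns a dict with "frame" (384x512x3 uint8, red, green, blue), "range_z" (384x512 float32, m along the optical axis (not along the pixel's ray), 0 where there is no reading), "fx", "fy", "cx", "cy" (pixels), "rvec" (rotation vector, rad) and "tvec" (3), from world to camera coordinates, as OpenCV has them; the wrist camera has in their place "hand_eye" (4x4, takes a point from camera to tool coordinates, whose origin is the TCP and whose axes are the flange's). Camera axes: x right, y down, z forward; pixel columns grow to the right and rows downward; lengths in m; the calibration is good to about 2 mm. A picture is of the moment at which its call begins: read the wrist's pose just before it.
- workorder.finish_job(): hands the job in, once; it reports no verdict.
Trained networks look in a picture, given as the dict that the camera call returned (one of the last four; its "shot" number tells which), for a name from the list of things; names that differ only in an ending like _2 or _b are one class to them, and where a whole thing is asked for, a point or a joint stands for the part that bears it (a point fixed in the world has none). Each returns a list of dicts, best first, with "p" (0 to 1); they miss things now and then, are a little off and sometimes report something else, mostly with a low value. They report only what shows in the picture. A call takes as long as a camera call. They do not tell look-alikes from the thing itself.
- finder.masks_of(picture, thing): "pixels" (384x512 bool, what is visible of it) and "extent" ([left, top, right, bottom] in pixels, round what is visible of it).
The state is a dict: "clock": time; "q": joint angles; "qd": joint speeds; "joint_torque": joint torques, N m; "tool_pos": TCP position; "eef_rot": TCP orientation; "contact_force": force on the tool from outside, world axes, zero at the start; "moment": the same for the moment, N m; "opening": opening from 0.0 (shut) to 1.0 (fully open).
Only numpy, scipy, OpenCV 4.12 (cv2) and the standard library are available. Lean on these libraries where they do the work, as an engineer would, in place of code of your own. Each camera call takes 0.05 s, during which the arm holds its last target. There are 200 camera calls.

### The job

The yellow battery pack has been put back to front in its white charging sleeve, with its black contact strip away from the sleeve's black strip. Slide it up clear of the sleeve, turn it half round, and slide it back into the same sleeve, black strip to black strip, holding it until it is well down rather than dropping it in, and leave it fully home. Leave the grey battery pack alone.

Things in the scene. Friction and masses are not known exactly. Their poses are not given: they have to be found in the camera images.
- bike_pack_mid (a point): Centre (half-way up) of the yellow battery pack, a loose upright box of about 0.3 kg: 34 mm thick (x), 64 mm wide (y), 110 mm tall (z, up). The upper 56 mm stick out of its sleeve, top 116 mm above the bench: grip across the 34 mm. Black strip over its whole +x face and the 12 mm of its top beside that face; rest yellow. That face starts on the sleeve's -x side.
- bike_pack_strip (a point): Middle of the top edge of the yellow pack's black +x face: 17 mm along the pack's x from its centre and 55 mm above it. Same axes as the pack.
- bike_dock: White charging sleeve of the yellow pack, fixed, open on top. Origin: centre of underside, on the bench; z up. Inside 42 mm (x) by 72 mm (y); inner floor 6 mm up, walls straight to 48 mm, then flared 7 mm outward to the rim at 60 mm. Black strip on rim, wall and foot of its +x side (the side away from the robot, within 20 degrees). Well fitted: pack x along sleeve x, pack centre 61 mm up.
- lamp_pack_mid (a point): Centre (55 mm above its underside) of the grey battery pack of the headlamp: same size and black strip, standing the right way round in a second sleeve of the same kind. Leave it alone.
Things that resemble listed ones, but are neither listed nor needed, are in the scene too. Leave any red or turquoise look-alike of the part that bears bike_pack_mid alone.

How it is judged:
On the way, in this order (a step that is already met when the one before it is completed fails the run):
1. the yellow pack is lifted clear of its sleeve (z of bike_pack_mid in the frame of bike_dock above 0.118 m), for 0.1 s.
2. still held, the pack is back in its sleeve the other way round, at least half-way down (z of bike_pack_mid in the frame of bike_dock below 0.088 m and horizontal distance between bike_pack_mid and bike_dock below 0.015 m and x of bike_pack_strip in the frame of bike_dock above 0.005 m and contact force between the fingers and bike_pack above 0.3 N), for 0.03 s.
At the end, for the whole second after the job is handed in: The yellow pack rests released and still on the floor of its own sleeve (centre within 6 mm of its seated height and 12 mm of the sleeve's axis, upright within 10 degrees, within 14 degrees of square), its black face on the sleeve's black side (z of bike_pack_mid in the frame of bike_dock between 0.055 and 0.067 m and horizontal distance between bike_pack_mid and bike_dock below 0.012 m and x of bike_pack_strip in the frame of bike_dock above 0.008 m and angle between the x axis of bike_pack_mid and the x axis of bike_dock, either way round below 0.25 rad and angle between bike_pack_mid's own z axis and vertical below 0.17 rad and linear speed of bike_pack below 0.02 m/s); the robot touches nothing.
It fails at once if the grey pack is moved more than 20 mm (distance of lamp_pack_mid from where it was at the start of the episode above 0.02 m).
It also fails if it takes over 40 s, if anything falls off the work surface, if the arm or the gripper's body presses on something with over 40 N, if the wrist force passes 120 N, or if a joint passes its speed limit or range.

## Working session

There is one attempt and no reset: what is moved stays moved. The work goes in short steps, Python scripts to look and compute and a tool call to move; the robot and the scene stay as the last step left them, time stands still between calls to the robot, and variables do not carry over. Pictures are saved under pics/ and viewed, about 8 in all and at most 12, crops included, and the job is handed in when it is done.

Besides the shell and the picture viewer there is one more tool, called after "Request:" as name(argument=value, ...), one argument or row to a line, values as JSON. carry_out: Moves the arm, as the interface text tells. Its arguments: {"type":"object","properties":{"motion":{"type":"array"},"hand":{"type":"number"},"grip_force":{"type":"number"}},"required":["motion"]}

```bash
mkdir -p pics; ls; cat > h.py <<'E'
import numpy as np, cv2
from scipy.spatial.transform import Rotation as R
from plant import monitor, snapshot, workorder, finder
def cam(name):
    s=monitor.get_state(); p=snapshot(name)
    if name=="wrist":
        T=np.eye(4);T[:3,:3]=R.from_quat(s["eef_rot"]).as_matrix();T[:3,3]=s["tool_pos"]
        p["c2w"]=T@p["hand_eye"]
    else:
        T=np.eye(4);T[:3,:3]=cv2.Rodrigues(np.array(p["rvec"],float))[0];T[:3,3]=p["tvec"]
        p["c2w"]=np.linalg.inv(T)
    v,u=np.mgrid[0:384,0:512];z=p["range_z"]
    P=np.stack([(u-p["cx"])/p["fx"]*z,(v-p["cy"])/p["fy"]*z,z],-1)
    p["xyz"]=P@p["c2w"][:3,:3].T+p["c2w"][:3,3]; p["ok"]=z>0
    return p
def save(p,n): cv2.imwrite("pics/"+n,cv2.cvtColor(p["frame"],cv2.COLOR_RGB2BGR))
E
python3 - <<'E'
from h import *
s=monitor.get_state();print({k:np.round(v,3) for k,v in s.items()})
ims=[]
for n in("scene","top"):
    p=cam(n);ims.append(p["frame"])
    print(n,p["c2w"][:3,3])
    for t in("bike_pack_mid","bike_dock","lamp_pack_mid"):
        for d in finder.masks_of(p,t):
            m=d["pixels"]&p["ok"];x=p["xyz"][m]
            print(t,round(d["p"],2),d["extent"],m.sum(),np.median(x,0).round(3),x[:,2].max().round(3),p["frame"][m].mean(0).round())
cv2.imwrite("pics/a.png",cv2.cvtColor(np.vstack(ims),cv2.COLOR_RGB2BGR)[:, :])
E
```

```text
pics
{'clock': np.float64(0.0), 'q': array([-1.258,  0.69 , -0.195,  1.566,  0.157,  0.903, -0.215]), 'qd': array([-0.001, -0.001, -0.002, -0.   , -0.   ,  0.   , -0.002]), 'joint_torque': array([-0.0000e+00, -5.2756e+01, -1.2670e+00, -1.5343e+01, -5.3000e-02,
        7.0000e-03,  0.0000e+00]), 'tool_pos': array([0.172, 0.6  , 0.302]), 'eef_rot': array([ 0.139,  0.99 , -0.001, -0.   ]), 'contact_force': array([0.239, 0.541, 0.326]), 'moment': array([ 0.014,  0.022, -0.024]), 'opening': np.float64(1.003)}
scene [1.02426553 0.2585981  0.49190151]
bike_pack_mid 0.83 [145.0, 185.9, 199.3, 261.6] 3281 [ 0.622 -0.111  0.072] 0.113 [195.  32.  24.]
bike_pack_mid 0.8 [236.7, 122.2, 259.1, 192.9] 1354 [ 0.404 -0.112  0.073] 0.113 [ 28. 167. 155.]
bike_pack_mid 0.79 [189.4, 146.1, 235.5, 201.2] 1883 [ 0.508 -0.118  0.094] 0.119 [219. 194.   9.]
bike_dock 0.8 [178.2, 178.0, 253.9, 234.4] 1972 [ 0.519 -0.096  0.026] 0.112 [134. 126. 112.]
lamp_pack_mid 0.97 [383.7, 192.6, 444.4, 253.9] 2449 [0.494 0.198 0.097] 0.119 [78. 76. 74.]
top [0.4475742  0.01360809 0.8664223 ]
bike_pack_mid 0.76 [303.4, 238.2, 342.1, 274.6] 879 [ 0.382 -0.119  0.109] 0.113 [ 62. 223. 215.]
bike_pack_mid 0.57 [298.3, 133.0, 342.5, 158.4] 934 [ 0.599 -0.118  0.108] 0.115 [218.  55.  48.]
bike_pack_mid 0.55 [305.0, 188.5, 343.5, 210.6] 780 [ 0.492 -0.123  0.115] 0.12 [194. 186.  72.]
bike_dock 0.98 [294.5, 179.5, 347.4, 221.9] 1168 [ 0.477 -0.113  0.05 ] 0.115 [214. 209. 196.]
lamp_pack_mid 0.66 [138.3, 196.5, 185.4, 219.4] 798 [0.477 0.19  0.115] 0.12 [183. 180. 176.]
```

View pics/a.png

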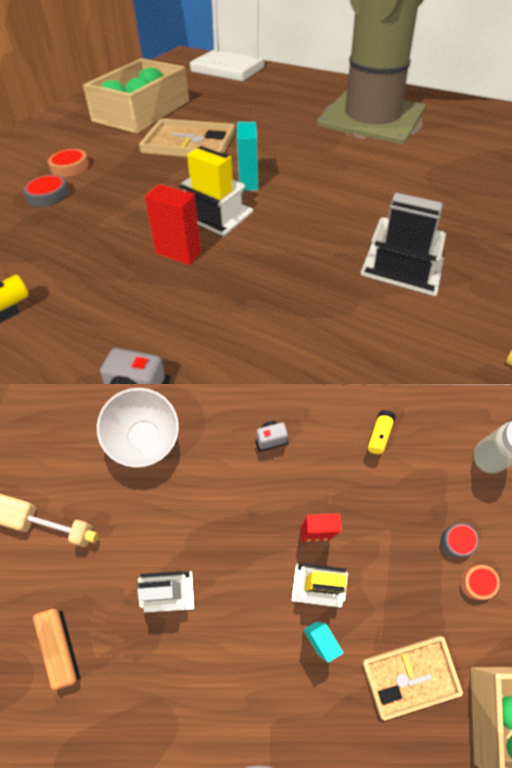

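```bash
python3 - <<'E'
from h import *
p=cam("top");f=p["frame"];X=p["xyz"]
hsv=cv2.cvtColor(f,cv2.COLOR_RGB2HSV)
near=(abs(X[...,0]-.49)<.06)&(abs(X[...,1]+.12)<.06)&p["ok"]
top=near&(X[...,2]>.1)
for nm,m in(("packtop",top),("yellowtop",top&(hsv[...,1]>110)),("dockrim",near&(X[...,2]>.045)&(X[...,2]<.075)),("all>.045",near&(X[...,2]>.045))):
    r=cv2.minAreaRect(X[m][:,:2].astype(np.float32)*1000);print(nm,m.sum(),np.round(r[0],1),np.round(r[1],1),round(r[2],1),np.median(X[m],0).round(4))
c=f[160:240,270:370]
cv2.imwrite("pics/b.png",cv2.cvtColor(cv2.resize(c,None,fx=6,fy=6,interpolation=cv2.INTER_NEAREST),cv2.COLOR_RGB2BGR))
E
```

```text
packtop 654 [ 493.4 -128.4] [64.2 34.6] 83.8 [ 0.4936 -0.1273  0.1153]
yellowtop 474 [ 493.4 -128.2] [63.9 34.6] 83.8 [ 0.4974 -0.1256  0.1152]
dockrim 717 [ 496.2 -127.9] [92.9 68.6] 82.6 [ 0.5032 -0.1191  0.0579]
all>.045 1423 [ 496.2 -127.9] [92.9 68.6] 82.6 [ 0.4937 -0.1235  0.0723]
```

View pics/b.png

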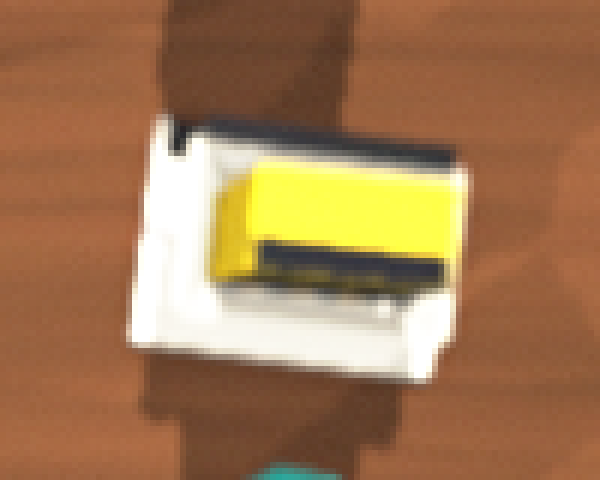

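The views agree with the network: the yellow pack is in the middle (top about row 200, columns 305–343 of the top view), between red and turquoise look-alikes. The sleeve's black strip is on the far side and the pack's strip on the near side. A half turn with the jaws across x would push joint 7 past its range, because the natural q7 there is about 0. Gripping across the 64 mm instead centres the half turn at q7 ≈ ±1.5. I'll move over by way of an arc.

Request:
carry_out(
  motion=[-4.5, -3.2, 0, 0, 0, 0, -4.5, -3.2, 0, 0, 0, 0, -4.5, -3.2, 0, 0, 0, 0, -4.5, -3.2, 0, 0, 0, 0, -4.5, -3.2, 0, 0, 0, 0, -4.5, -3.2, 0, 0, 0, 0, -4.5, -3.2, 0, 0, 0, 0, -4.5, -3.2, 0, 0, 0, 0],
  hand=8.8,
)

```text
clock: 1.45
tool_pos: [0.4488, 0.2543, 0.303]
eef_rot: [0.139, 0.99, 0.0, 0.0]
contact_force: [-0.0, -0.0, 0.0]
opening: 0.996
```

```bash
cat >> h.py <<'E'
def plan(xyz,yaw=None,tilt0=True):
    "shift in tool axes (cm) and turn (rad) from the measured pose to TCP xyz, pointing down, jaws (tool y) at yaw deg"
    s=monitor.get_state();M=R.from_quat(s["eef_rot"]).as_matrix()
    print("t",s["clock"],"q",np.round(s["q"],2),"pos",np.round(s["tool_pos"],4),"F",np.round(s["contact_force"],1),"open",np.round(s["opening"]*88.1,1),"z",M[:,2].round(3),"jaw yaw",np.degrees(np.arctan2(M[1,1],M[0,1])).round(1))
    if xyz is None:return
    d=M.T@(np.array(xyz)-s["tool_pos"])*100
    y=np.array([np.cos(np.radians(yaw)),np.sin(np.radians(yaw)),0]);z=np.array([0,0,-1.]);G=np.stack([np.cross(y,z),y,z],1)
    print("shift cm",d.round(2),"turn",R.from_matrix(M.T@G).as_rotvec().round(3))
E
python3 -c "
from h import *
plan([.493,-.128,.30],82.6)"
```

```text
t 1.45 q [-0.45  0.55 -0.25  1.89  0.2   0.72  0.48] pos [0.4488 0.2543 0.303 ] F [-0. -0.  0.] open 87.7 z [ 0.001  0.001 -1.   ] jaw yaw 74.0
shift cm [-14.77 -35.54   0.28] turn [ 0.001  0.001 -0.15 ]
```

Request:
carry_out(
  motion=[-1.85, -4.45, 0, 0, 0, 0, -1.85, -4.45, 0, 0, 0, 0, -1.85, -4.45, 0, 0, 0, 0, -1.85, -4.45, 0, 0, 0, 0, -1.85, -4.45, 0, 0, 0, 0, -1.85, -4.45, 0, 0, 0, 0, -1.85, -4.45, 0, 0, 0, 0, -1.85, -4.45, 0, 0, 0, -0.15],
)

```text
clock: 2.45
tool_pos: [0.4922, -0.1287, 0.3029]
eef_rot: [0.062, 0.998, -0.0, 0.0]
contact_force: [0.2, 0.6, -1.3]
opening: 0.994
```

```bash
cat > m.py <<'E'
from h import *
import sys
plan([.493,-.128,.14],82.6)
p=cam("wrist");f=p["frame"];X=p["xyz"];save(p,sys.argv[1])
hsv=cv2.cvtColor(f,cv2.COLOR_RGB2HSV)
near=(abs(X[...,0]-.494)<.06)&(abs(X[...,1]+.128)<.07)&p["ok"]
yel=near&(hsv[...,1]>110)&(abs(hsv[...,0].astype(int)-29)<8)
for nm,m in(("packtop",near&(X[...,2]>.1)),("yellowtop",yel&(X[...,2]>.1)),("dockrim",near&(X[...,2]>.052)&(X[...,2]<.068)&~yel)):
    if m.sum()<50: print(nm,m.sum());continue
    r=cv2.minAreaRect(X[m][:,:2].astype(np.float32)*1000);print(nm,m.sum(),np.round(r[0],1),np.round(r[1],1),round(r[2],1),"medz",np.median(X[m][:,2]).round(4))
E
python3 m.py w1.png
```

```text
t 2.45 q [ 0.38  0.55 -0.34  1.91  0.27  0.73  1.33] pos [ 0.4922 -0.1287  0.3029] F [ 0.2  0.6 -1.3] open 87.6 z [ 0.001 -0.    -1.   ] jaw yaw 82.8
shift cm [-0.06  0.09 16.29] turn [-0.     0.001  0.004]
packtop 41708 [ 483.5 -128.3] [134.1  53.4] 82.8 medz 0.3159
yellowtop 1956 [ 492.8 -128.9] [63.2 34.3] 84.2 medz 0.1148
dockrim 1693 [ 495.5 -128. ] [93.  67.6] 82.8 medz 0.0575
```

View pics/w1.png

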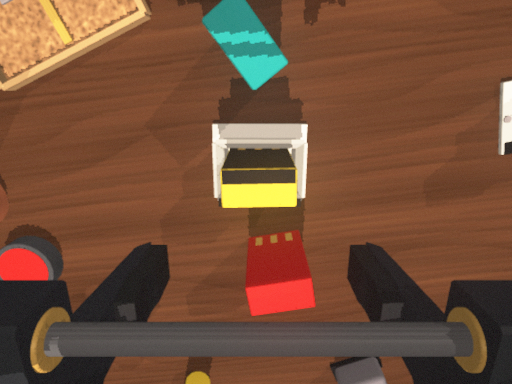

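The wrist view agrees with the top view to within a millimetre. The pack top is at rows 150–207, columns 220–297, with the sleeve around it. Descend, then grip across the 64 mm.

Request:
carry_out(
  motion=[-0.05, 0, 4, 0, 0, -0.02, 0, 0, 4, 0, 0, 0, 0, 0, 4, 0, 0, 0, 0, 0, 3, 0, 0, 0, 0, 0, 1.5, 0, 0, 0, 0, 0, 0, 0, 0, 0],
)

```text
clock: 3.25
tool_pos: [0.4923, -0.1271, 0.1373]
eef_rot: [0.054, 0.999, 0.0, -0.001]
contact_force: [0.5, 0.1, 0.5]
opening: 0.998
```

Request:
carry_out(
  motion=[0, 0, 0, 0, 0, 0, 0, 0, 0, 0, 0, 0, 0, 0, 0, 0, 0, 0, 0, 0, 0, 0, 0, 0, 0, 0, 0, 0, 0, 0, 0, 0, 0, 0, 0, 0],
  hand=5.5,
  grip_force=25,
)

```text
clock: 4.0
tool_pos: [0.4929, -0.1278, 0.1386]
eef_rot: [0.055, 0.999, -0.0, 0.001]
contact_force: [0.3, -1.2, 6.6]
opening: 0.72
```

Request:
carry_out(
  motion=[0, 0, -1, 0, 0, 0, 0, 0, -1.5, 0, 0, 0, 0, 0, -2, 0, 0, 0, 0, 0, -2, 0, 0, 0, 0, 0, -2, 0, 0, 0, 0, 0, -2, 0, 0, 0, 0, 0, -1.5, 0, 0, 0, 0, 0, 0, 0, 0, 0],
)

```text
clock: 5.0
tool_pos: [0.4927, -0.1273, 0.2591]
eef_rot: [0.054, 0.999, -0.0, 0.001]
contact_force: [-0.0, -0.5, -3.5]
opening: 0.72
```

```bash
python3 - <<'E'
from h import *
plan(None)
p=cam("scene");save(p,"s1.png")
E
```

```text
t 5.0 q [ 0.37  0.62 -0.32  1.96  0.32  0.62  1.29] pos [ 0.4927 -0.1273  0.2591] F [-0.  -0.5 -3.5] open 63.4 z [ 0.002 -0.    -1.   ] jaw yaw 83.8
```

View pics/s1.png

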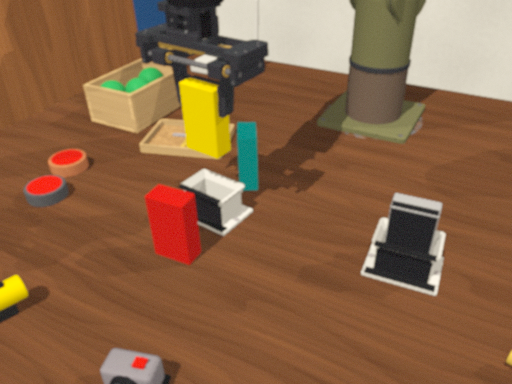

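The pack is lifted straight (centre about column 205, row 120) and the sleeve is empty. Next is the half turn, made so that q7 decreases.

Request:
carry_out(
  motion=[0, 0, 0, 0, 0, 0.1745, 0, 0, 0, 0, 0, 0.1745, 0, 0, 0, 0, 0, 0.1745, 0, 0, 0, 0, 0, 0.1745, 0, 0, 0, 0, 0, 0.1745, 0, 0, 0, 0, 0, 0.1745],
)

```text
clock: 5.8
tool_pos: [0.4918, -0.127, 0.2569]
eef_rot: [0.548, 0.836, -0.0, -0.001]
contact_force: [-0.6, -1.0, -4.5]
opening: 0.723
```

Request:
carry_out(
  motion=[0, 0, 0, 0, 0, 0.1745, 0, 0, 0, 0, 0, 0.1745, 0, 0, 0, 0, 0, 0.1745, 0, 0, 0, 0, 0, 0.1745, 0, 0, 0, 0, 0, 0.1745, 0, 0, 0, 0, 0, 0.1745],
)

```text
clock: 6.55
tool_pos: [0.4919, -0.1269, 0.257]
eef_rot: [0.893, 0.45, -0.001, -0.001]
contact_force: [-0.2, -0.4, -3.2]
opening: 0.725
```

Request:
carry_out(
  motion=[0, 0, 0, 0, 0, 0.1745, 0, 0, 0, 0, 0, 0.1745, 0, 0, 0, 0, 0, 0.1745, 0, 0, 0, 0, 0, 0.1745, 0, 0, 0, 0, 0, 0.1745, 0, 0, 0, 0, 0, 0.1745, 0, 0, 0, 0, 0, 0],
)

```text
clock: 7.42
tool_pos: [0.492, -0.1267, 0.2569]
eef_rot: [0.999, -0.053, -0.001, 0.0]
contact_force: [0.4, -0.2, -4.1]
opening: 0.722
```

```bash
python3 - <<'E'
from h import *
plan([.4955,-.128,.259],-97.3)
s=monitor.get_state()
T=np.eye(4);T[:3,:3]=R.from_quat(s["eef_rot"]).as_matrix();T[:3,3]=s["tool_pos"]
for n in("scene","top","wrist"):
    p=cam(n);save(p,"t_%s.png"%n)
    X=p["xyz"]; h=cv2.cvtColor(p["frame"],cv2.COLOR_RGB2HSV)
    c=T[:3,3]
    m=p["ok"]&(abs(X[...,0]-.494)<.08)&(abs(X[...,1]+.128)<.05)&(X[...,2]>.11)&(X[...,2]<.25)&(h[...,1]>110)&(abs(h[...,0].astype(int)-29)<8)
    if m.sum()>20: print(n,m.sum(),"min/max",np.percentile(X[m],[2,98],axis=0).round(4).tolist())
    rim=p["ok"]&(abs(X[...,0]-.494)<.06)&(abs(X[...,1]+.128)<.07)&(X[...,2]>.052)&(X[...,2]<.068)
    if rim.sum()>50:
        r=cv2.minAreaRect(X[rim][:,:2].astype(np.float32)*1000);print(" rim",rim.sum(),np.round(r[0],1),np.round(r[1],1),round(r[2],1))
a=[cv2.imread("pics/t_%s.png"%n) for n in("scene","wrist")]
cv2.imwrite("pics/t.png",np.hstack([a[0][40:290,100:400],a[1][0:250,100:450]]))
E
```

```text
t 7.425 q [-0.2   0.69  0.6   1.99 -0.63  0.66 -0.86] pos [ 0.492  -0.1267  0.2569] F [ 0.4 -0.2 -4.1] open 63.6 z [-0.002  0.    -1.   ] jaw yaw -96.1
shift cm [ 0.36  0.09 -0.21] turn [0.    0.002 0.022]
scene 1312 min/max [[0.4779, -0.1555, 0.1275], [0.5118, -0.0928, 0.2361]]
 rim 718 [ 496.2 -128. ] [93.9 70.4] 81.7
wrist 3259 min/max [[0.4881, -0.1599, 0.2103], [0.5103, -0.0964, 0.235]]
 rim 2276 [ 502.6 -129.6] [93.1 54.5] 82.1
```

View pics/t.png

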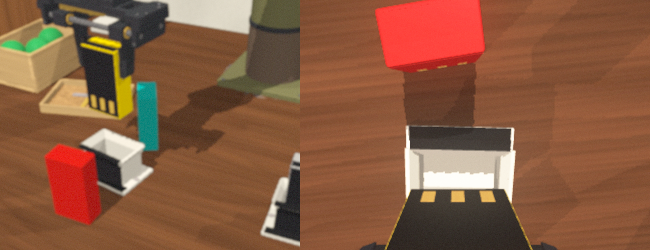

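The black face is now on the +x side, as both views show: the strip faces the scene camera, and in the wrist view it lies towards the sleeve's black strip. Centre over the sleeve and go down in stages.

Request:
carry_out(
  motion=[0.45, 0.1, 0, 0, 0, 0.02, 0, 0, 2, 0, 0, 0, 0, 0, 2, 0, 0, 0, 0, 0, 1.5, 0, 0, 0, 0, 0, 0, 0, 0, 0],
)

```text
clock: 8.2
tool_pos: [0.4965, -0.1288, 0.2019]
eef_rot: [0.998, -0.064, -0.001, -0.0]
contact_force: [-0.3, 0.1, -4.4]
opening: 0.725
```

```bash
python3 - <<'E'
from h import *
plan([.4963,-.128,.14],-97.3)
p=cam("wrist");save(p,"v.png");q=cam("scene");save(q,"v2.png")
a=p["frame"][0:280,80:470];b=cv2.resize(q["frame"][90:250,130:280],None,fx=1.75,fy=1.75)
cv2.imwrite("pics/v3.png",cv2.cvtColor(np.hstack([a,b]),cv2.COLOR_RGB2BGR))
E
```

```text
t 8.2 q [-0.13  0.77  0.51  2.01 -0.72  0.54 -0.81] pos [ 0.4965 -0.1288  0.2019] F [-0.3  0.1 -4.4] open 63.9 z [-0.002  0.001 -1.   ] jaw yaw -97.4
shift cm [-0.02 -0.07  6.19] turn [-0.001  0.002 -0.001]
```

View pics/v3.png

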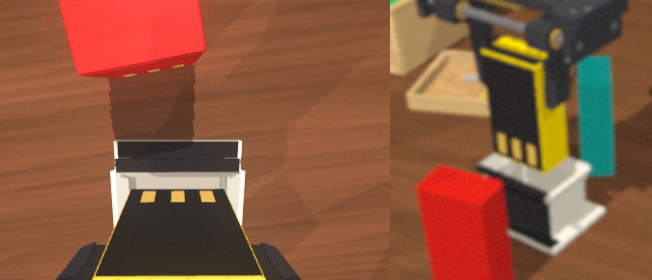

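The pack's bottom edge (columns 130–215) lies between the sleeve walls (115–243), square to it. Go on down.

Request:
carry_out(
  motion=[0, 0, 1, 0, 0, 0, 0, 0, 1, 0, 0, 0, 0, 0, 1, 0, 0, 0, 0, 0, 0, 0, 0, 0],
)

```text
clock: 8.8
tool_pos: [0.4963, -0.1286, 0.1718]
eef_rot: [0.998, -0.064, -0.001, -0.0]
contact_force: [0.0, 0.0, -3.9]
opening: 0.721
```

```bash
python3 -c "
from h import *
plan([.4963,-.128,.14],-97.3)"
```

```text
t 8.8 q [-0.1   0.82  0.44  2.03 -0.77  0.47 -0.77] pos [ 0.4963 -0.1286  0.1718] F [ 0.   0.  -3.9] open 63.5 z [-0.002  0.001 -1.   ] jaw yaw -97.4
shift cm [-0.   -0.06  3.18] turn [-0.001  0.002 -0.001]
```

No side force. Down to just above the floor, still held.

Request:
carry_out(
  motion=[0, 0, 1, 0, 0, 0, 0, 0, 1, 0, 0, 0, 0, 0, 0.8, 0, 0, 0, 0, 0, 0.3, 0, 0, 0, 0, 0, 0, 0, 0, 0, 0, 0, 0, 0, 0, 0],
)

```text
clock: 9.55
tool_pos: [0.497, -0.1289, 0.1419]
eef_rot: [0.998, -0.064, 0.0, 0.0]
contact_force: [0.4, 0.7, -2.7]
opening: 0.72
```

Request:
carry_out(
  motion=[0, 0, 0.2, 0, 0, 0, 0, 0, 0, 0, 0, 0, 0, 0, 0, 0, 0, 0],
)

```text
clock: 9.93
tool_pos: [0.4969, -0.1288, 0.1397]
eef_rot: [0.998, -0.064, 0.0, -0.0]
contact_force: [0.2, -0.2, -4.3]
opening: 0.719
```

Request:
carry_out(
  motion=[0, 0, 0, 0, 0, 0, 0, 0, 0, 0, 0, 0, 0, 0, 0, 0, 0, 0, 0, 0, 0, 0, 0, 0],
  hand=8.8,
)

```text
clock: 10.42
tool_pos: [0.4969, -0.1288, 0.1398]
eef_rot: [0.998, -0.064, 0.0, -0.0]
contact_force: [-0.0, -0.3, -1.2]
opening: 1.0
```

Request:
carry_out(
  motion=[0, 0, -2, 0, 0, 0, 0, 0, -3, 0, 0, 0, 0, 0, -4, 0, 0, 0, 0, 0, -4, 0, 0, 0, 0, 0, -3, 0, 0, 0, 0, 0, 0, 0, 0, 0],
)

```text
clock: 11.18
tool_pos: [0.4977, -0.1293, 0.3015]
eef_rot: [0.998, -0.064, 0.002, 0.0]
contact_force: [0.1, 0.4, -0.7]
opening: 0.995
```

```bash
python3 m.py w2.png; python3 - <<'E'
from h import *
ims=[]
q=cam("scene");X=q["xyz"];h=cv2.cvtColor(q["frame"],cv2.COLOR_RGB2HSV)
m=q["ok"]&(abs(X[...,0]-.494)<.05)&(abs(X[...,1]+.128)<.05)&(X[...,2]>.07)&(X[...,2]<.14)
print("scene pack",np.percentile(X[m],[2,50,99],axis=0).round(4).tolist())
b=cv2.resize(q["frame"][90:270,130:280],None,fx=2,fy=2)
a=cv2.imread("pics/w2.png")[:360,60:480]
cv2.imwrite("pics/f.png",np.hstack([a,cv2.cvtColor(b,cv2.COLOR_RGB2BGR)]))
E
```

```text
t 11.175 q [-0.24  0.64  0.69  1.93 -0.57  0.77 -0.93] pos [ 0.4977 -0.1293  0.3015] F [ 0.1  0.4 -0.7] open 87.7 z [ 0.004 -0.001 -1.   ] jaw yaw -97.3
shift cm [-0.55 -0.07 16.15] turn [ 7.00e-03  1.00e-03 -3.14e+00]
packtop 41761 [ 505.1 -129.1] [132.3  54.7] 82.7 medz 0.3148
yellowtop 2022 [ 498.7 -118.4] [87.8 42.4] 73.2 medz 0.1152
dockrim 2212 [ 495.  -128.8] [93. 69.] 82.7 medz 0.0589
scene pack [[0.4825, -0.1588, 0.0715], [0.5102, -0.1191, 0.1033], [0.5174, -0.0947, 0.1181]]
```

View pics/f.png

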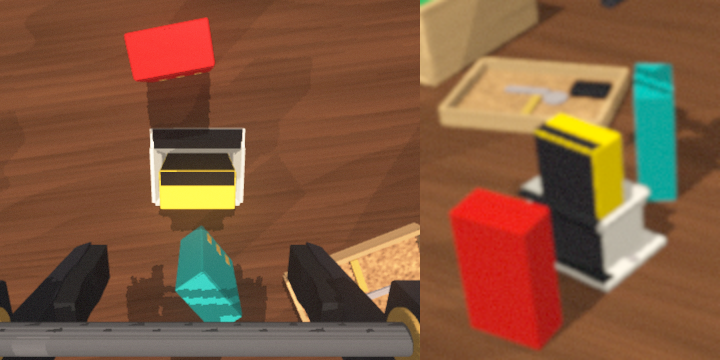

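In both views the pack is upright, its black strip is on the sleeve's black side, and its top is back at 0.115 m, the same as at the start. The robot is clear of it, so I'm handing in.

```bash
python3 -c "
from h import *
print(workorder.finish_job())"
```

```text
the job is handed in; nothing more can be done
None
```

I turned the yellow pack round and put it back in its sleeve, black strip to black strip, and handed the job in after about 11.5 s. No verdict is reported.

- **Grip:** I gripped the pack across its 64 mm instead of the suggested 34 mm. By my estimate, a half turn with the 34 mm grip would have taken the last joint past its range.
- **Moves:** I lifted it about 120 mm, turned it half round in the air and lowered it, still held, to about 1 mm above the floor. Then I released it and backed off to 0.30 m.
- **Last checks:** the pack's top measured 0.115 m, the same as when it was seated at the start. The scene and wrist views show it upright and square, with the black face on the sleeve's black side. Side forces stayed below about 1 N on the way in, and the arm never went near the grey pack.
- **Check that failed:** the last automatic rectangle fit of the pack's top was off (88 × 42 mm), probably because other yellow pixels got in. I relied on the pictures and the tool position for centring; the tool was about 1.5 mm from the sleeve's axis at release.

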